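# Pack the balance's calibration weights into their case and close it

### The arm

A 6-joint arm with a two-finger parallel gripper is mounted at the origin on a cart in front of the work surface, level with it; the furniture and walls round the work are solid. World frame = base frame: x ahead of the robot, y to its left, z up, the work surface at z = 0. Lengths are in m, angles in rad, forces in N, time in s.
With the tool pointing down it reaches from about 0.35 to 0.775 m from the base axis. Payload 5.5 kg.
Tool frame: the origin (TCP) lies on the centre line of the jaws, within the pads' length; the fingertips stand 11 mm ahead of it and the grasp point (between the pads) lies 8 mm behind it; z points along the fingers, y is the line along which they close (so a half turn about z gives the same grasp; the last joint's range is limited). The gripper opens to 85 mm and grips with 20 to 120 N. Pads are 22 mm wide; open, the fingers measure 114 mm over their backs; the gripper's body (76 mm by 85 mm) begins 54 mm behind the grasp point. The pads swing forward as they close: fully open they stand 13 mm farther back than shut.
Start: joints at [-1.329, 0.313, 0.046, 1.304, 0, 1.431], TCP at [0.214, -0.534, 0.242] pointing down, gripper open.
Joint ranges: [-2.76, 2.76], [-0.86, 1.69], [-1.03, 1.26], [-2.2, 2.34], [-1.47, 1.5], [-3.14, 3.14]. Speed limits (rad/s): [2.57, 2.57, 3.14, 3.14, 3.14, 3.14].

### API

Orientations are given as a unit quaternion [w, x, y, z].
In Python, from workcell import get_state, eyes, env gives the robot as it stands.
- The arm moves only by the shell command python3 -m inch 'ROWS' [OPENING] [FORCE]. ROWS is JSON, one flat list of numbers, 4 for each row, row after row: the shift along the tool's x, y, z in cm, then the turn about the tool's z in rad. A call has exactly 5 rows; each row shifts and turns the commanded pose from where the row before left it, along the tool's axes as they then stand; what a row does not reach is not made up. A row lasts 1/12 s, in which the tool goes at most 41.7 mm and 7.16 degrees, less where a joint would pass 70% of its speed; a pose out of reach is approached as far as the arm can. A call is refused whole if a number of a shift passes 4.17 or a number of a turn 0.125, either way. A call with a gripper value outside its range is refused whole. OPENING is the opening, from -1 (shut) to 1 (fully open), set as the call begins (- or left out, the last holds). The fingers move at their own pace and stop on an object; FORCE is the grip in N (left out, the last holds). Time passes only in rows, so rows that do not move let the fingers close, or fill a call up. It gives the time, the measured TCP pose, the force, the opening and the grip force at its end, in the units of the state.
- get_state(): the state, without advancing time (a new reading comes with each control period).
- eyes.read_camera(name): name is "scene" or "side" or "wrist"; returns the picture (420x560x3 uint8, red, green, blue); there is no depth.
- eyes.camera_info(name): a dict with "fovy" (degrees; the focal length in pixels is half the picture's height over the tangent of half this angle, whatever the lens; pixels are square), "cx", "cy" (the principal point, pixels), "xyz" and "orientation" of the camera in the world. Camera axes: x right, y down, z forward; pixel columns grow to the right and rows downward; lengths in m; the calibration is good to about 2 mm. A picture is of the moment at which its call begins: read the wrist's pose just before it. camera_info takes no time and is no camera call; for the wrist camera it gives the pose at the moment of the call.
- env.hand_in(): hands the job in; it is judged then, once.
The state is a dict: "clock": time; "joint_pos": joint angles; "qvel": joint speeds; "tau": joint torques, N m; "tcp_pos": TCP position; "orientation": TCP orientation; "wrist_force": force on the tool from outside, world axes, zero at the start; "ft_torque": the same for the moment, N m; "finger_gap": finger opening in m; "grip_force": force on a finger pad.
Only numpy, scipy, OpenCV 4.12 (cv2) and the standard library are available. Lean on these libraries where they do the work, as an engineer would, in place of code of your own. Each camera call takes 0.05 s, during which the arm holds its last target. There are 200 camera calls.

### The job

The balance check is finished: put the three knobbed calibration weights that belong in the weight case back, each upright in the well made for its size, setting them down rather than dropping them, then close the case with the cover that fits over it, fully down. The knobbed weight that is too big for every well, the plain knobless cylinder and the cover that is too small belong to other sets: leave them where they stand, and do not disturb the amber bottle and the timer.

Things in the scene. Friction and masses are not known exactly. Their poses are not given: they have to be found in the camera images.
- weight_case: Open weight case, about 1.5 kg, any yaw: brown plinth 158x78x8 mm, on it a pale block 140 (x) by 60 (y), top at z 26. Wells in a row at y = 0, 14 deep, dark floors at z 12: dia 44 at x = -40 (large weight), 34 at x = +9 (medium), 26 at x = +49 (small). The cover goes round the block (4 mm play each side), edge on the plinth (z 8). Origin: centre of underside, z up.
- weight_large: Polished steel calibration weight, upright: body 38 mm diameter and 44 mm high, 25 mm knob on a narrow neck above it, 56 mm high in all, 0.5 kg, foot edge bevelled 3 mm. Origin: centre of the underside, z up. Belongs in the 44 mm well.
- weight_medium: Polished steel calibration weight, upright: body 28 mm diameter and 34 mm high, 18 mm knob on a narrow neck above it, 46 mm high in all, 0.2 kg, foot edge bevelled 3 mm. Origin: centre of the underside, z up. Belongs in the 34 mm well.
- weight_small: Polished steel calibration weight, upright: body 20 mm diameter and 28 mm high, 13 mm knob on a narrow neck above it, 38 mm high in all, 0.1 kg, foot edge bevelled 2.5 mm. Origin: centre of the underside, z up. Belongs in the 26 mm well.
- weight_oversize: Polished steel calibration weight, upright: body 48 mm diameter and 52 mm high, 32 mm knob on a narrow neck above it, 66 mm high in all, 0.95 kg, foot edge bevelled 3 mm. Origin: centre of the underside, z up. Fits no well of this case; stays where it is.
- plain_slug: plain polished steel cylinder with a flat top and no knob, 28 mm diameter, 40 mm high, 0.2 kg, standing upright. Origin: centre of the underside, z up. Not a weight of this set; stays where it is.
- cover_long: Wooden cover standing on its open lower edge: 154 mm (x) by 74 mm (y), 66 high, walls and top 3 (inside 148x68). Black bar handle 60 (x) by 14 (y) by 22 high on the middle of its top, z 66 to 88. 0.1 to 0.2 kg. Origin: centre of its lower edge plane, z up. The longer and wider of the two covers: the one that fits over the block.
- cover_short: Wooden cover standing on its open lower edge: 130 mm (x) by 62 mm (y), 66 high, walls and top 3 (inside 124x56). Black bar handle 60 (x) by 14 (y) by 22 high on the middle of its top, z 66 to 88. 0.1 to 0.2 kg. Origin: centre of its lower edge plane, z up. The smaller cover, of another case; it does not go over the block. Stays where it is.
- amber_bottle: amber reagent bottle with black cap, 60 mm diameter, 114 mm high, behind the work. Origin: centre of the underside. Not to be disturbed.
- timer: small white-grey timer with keys, 62 x 68 x 20 mm, lying flat behind the work. Origin: centre of the underside. Not to be disturbed.
Not all that is in view belongs to the job. Leave any green look-alike of the weight_large alone.

How it is judged:
At the end, for the whole second after the job is handed in: The three weights upright in their own wells, on the floor (6 mm sideways, 3 mm height, 0.1 rad); the longer cover down on the plinth (7 mm, 3 mm height, 0.15 rad yaw, 0.06 rad level); all at rest; oversize weight, plain cylinder and smaller cover upright within 20 mm of their start (x of weight_large in the frame of weight_case between -0.046 and -0.034 m and y of weight_large in the frame of weight_case between -0.006 and 0.006 m and z of weight_large in the frame of weight_case between 0.009 and 0.015 m and angle between each of weight_large, weight_medium, weight_small, weight_oversize, plain_slug, cover_short's own z axis and vertical below 0.1 rad and linear speed of each of weight_large, weight_medium, weight_small, cover_long below 0.02 m/s and x of weight_medium in the frame of weight_case between 0.003 and 0.015 m and y of weight_medium in the frame of weight_case between -0.006 and 0.006 m and z of weight_medium in the frame of weight_case between 0.009 and 0.015 m and x of weight_small in the frame of weight_case between 0.043 and 0.055 m and y of weight_small in the frame of weight_case between -0.006 and 0.006 m and z of weight_small in the frame of weight_case between 0.009 and 0.015 m and x of cover_long in the frame of weight_case between -0.007 and 0.007 m and y of cover_long in the frame of weight_case between -0.007 and 0.007 m and z of cover_long in the frame of weight_case between 0.005 and 0.011 m and angle between the x axis of cover_long and the x axis of weight_case, either way round below 0.15 rad and angle between cover_long's own z axis and vertical below 0.06 rad and angle between weight_case's own z axis and vertical below 0.05 rad and distance of each of weight_oversize, plain_slug, cover_short from where it was at the start of the episode below 0.02 m); the robot touches nothing.
It fails at once if a weight is dropped (falls free faster than 0.75 m/s, about 30 mm) ((linear speed of weight_large above 0.75 m/s and contact force between the fingers and weight_large below 0.2 N) or (linear speed of weight_medium above 0.75 m/s and contact force between the fingers and weight_medium below 0.2 N) or (linear speed of weight_small above 0.75 m/s and contact force between the fingers and weight_small below 0.2 N)).
It fails at once if the amber bottle or the timer is pushed more than 30 mm or tipped (distance of any of amber_bottle, timer from where it was at the start of the episode above 0.03 m or angle between amber_bottle's own z axis and vertical above 0.3 rad).
It also fails if it takes over 106 s, if anything falls off the work surface, if the arm or the gripper's body presses on something with over 40 N, if the wrist force passes 120 N, or if a joint passes its speed limit or range.

## Working session

There is one attempt and no reset: what is moved stays moved. The work goes in short steps, Python scripts to look and compute and a shell command to move; the robot and the scene stay as the last step left them, time stands still between calls to the robot, and variables do not carry over. Pictures are saved under pics/ and viewed, at most 14 in all, crops included, and the job is handed in when it is done.

```bash
mkdir -p pics; ls; python3 - <<'E'
from workcell import get_state, eyes, env
import cv2,numpy as np
s=get_state();print(s['clock'],s['tcp_pos'],s['orientation'],s['finger_gap'])
for n in ("scene","side","wrist"):
    print(n,eyes.camera_info(n)); cv2.imwrite(f'pics/{n}0.png',eyes.read_camera(n)[...,::-1])
E
```

```text
pics
0.0 [ 0.21411823 -0.53314169  0.24142113] [-8.84923097e-04  9.81832170e-01  1.89749320e-01 -5.23995165e-05] 0.0852224004956923
scene {'fovy': 46.2759878357089, 'cx': 278.00459798537906, 'cy': 209.2367334537272, 'xyz': array([-0.48753086, -0.60430487,  0.67318551]), 'orientation': array([-0.44778893,  0.73805363, -0.42722182,  0.26878137])}
side {'fovy': 53.21756143973044, 'cx': 278.1688230219078, 'cy': 203.14167042455662, 'xyz': array([0.14601598, 0.97184958, 0.64300955]), 'orientation': array([ 0.10845629, -0.18380325,  0.84454134, -0.49112475])}
wrist {'fovy': 59.80485244304432, 'cx': 280.71711108356044, 'cy': 212.28156422334442, 'xyz': array([ 0.28750087, -0.50334777,  0.37333511]), 'orientation': array([ 0.12706818,  0.81860903, -0.55319658, -0.08778652])}
```

View pics/scene0.png

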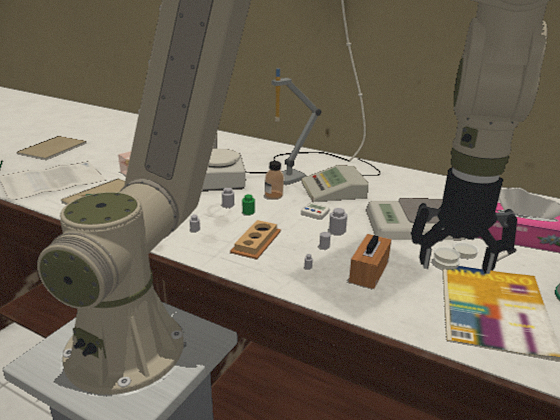

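View pics/side0.png

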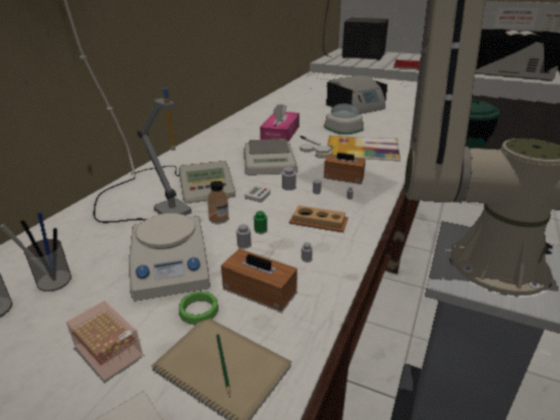

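```bash
cat > h.py <<'E'
import cv2,numpy as np
from scipy.spatial.transform import Rotation as R
from workcell import get_state, eyes, env
def cam(n):
    i=eyes.camera_info(n);q=i['orientation'];f=210/np.tan(np.radians(i['fovy']/2))
    return f,i['cx'],i['cy'],np.array(i['xyz']),R.from_quat([q[1],q[2],q[3],q[0]]).as_matrix()
def pt(c,u,v,z):
    f,cx,cy,o,M=c;d=M@[(u-cx)/f,(v-cy)/f,1];return o+d*(z-o[2])/d[2]
def px(c,P):
    f,cx,cy,o,M=c;p=(np.atleast_2d(P)-o)@M;return p[:,:2]/p[:,2:]*f+[cx,cy]
def tcp():
    s=get_state();q=s['orientation'];return np.array(s['tcp_pos']),R.from_quat([q[1],q[2],q[3],q[0]]).as_matrix(),s
def shift(target,dirxy=None):
    """cm in tool axes to world target; turn (rad, about tool z) so tool y lies along dirxy (mod pi)"""
    p,M,s=tcp();d=M.T@(np.array(target)-p)*100
    t=None
    if dirxy is not None:
        l=M.T@[dirxy[0],dirxy[1],0];t=np.arctan2(-l[0],l[1]);t=(t+np.pi/2)%np.pi-np.pi/2
    return np.round(d,2),t
E
python3 - <<'E'
from h import *
a=cv2.imread('pics/scene0.png')[170:300,180:400];b=cv2.imread('pics/side0.png')[140:310,200:380]
cv2.imwrite('pics/a.png',cv2.resize(a,None,fx=3.5,fy=3.5,interpolation=3));cv2.imwrite('pics/b.png',cv2.resize(b,None,fx=3.5,fy=3.5,interpolation=3))
E
```

```text
(no output)
```

View pics/a.png

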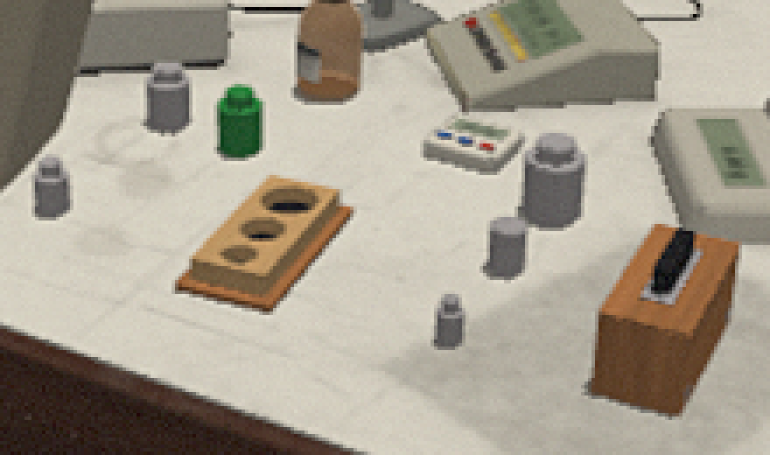

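View pics/b.png

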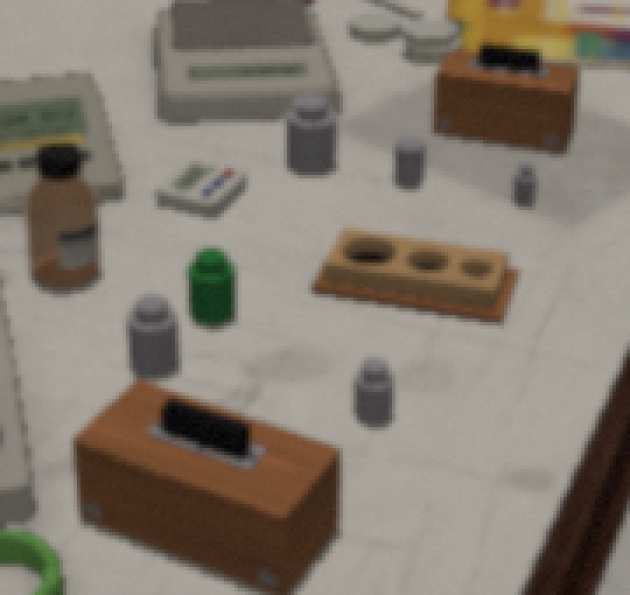

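```bash
python3 - <<'E'
from h import *
np.set_printoptions(precision=4,suppress=True)
S=cam('scene');D=cam('side')
A=lambda u,v,z:pt(S,180+u/3.5,170+v/3.5,z)[:2]
B=lambda u,v,z:pt(D,200+u/3.5,140+v/3.5,z)[:2]
for n,a,b,z in [('L',(170,70),(152,303),.056),('M',(49,163),(375,366),.046),('S',(451,299),(526,171),.038),('O',(556,142),(312,104),.066),('slug',(508,224),(410,145),.04),('wL',(291,201),(368,252),.026),('wM',(263,230),(428,260),.026),('wS',(239,255),(476,268),.026),
 ('green',(240,92),(211,256),.056),('bottle',(328,3),(60,155),.114),('timer',(473,140),(203,183),.02)]:
    print(n,A(*a,z),B(*b,z))
print('long', *[B(*p,.066) for p in [(140,385),(340,452),(288,517),(77,440)]])
print('short',*[A(*p,.066) for p in [(665,225),(740,242),(680,332),(600,312)]])
p,M,s=tcp();print(M)
E
```

```text
L [0.6049 0.1699] [0.6088 0.1819]
M [0.4325 0.1651] [0.4349 0.1754]
S [ 0.4269 -0.1851] [ 0.4249 -0.1691]
O [ 0.6318 -0.1737] [ 0.6298 -0.1643]
slug [ 0.5382 -0.1772] [ 0.535  -0.1714]
wL [ 0.5075 -0.0087] [0.5082 0.0005]
wM [ 0.4586 -0.0136] [ 0.4592 -0.0078]
wS [ 0.4188 -0.0176] [ 0.4199 -0.012 ]
green [0.599  0.0955] [0.5995 0.1038]
bottle [0.6823 0.0597] [0.734  0.0999]
timer [ 0.6842 -0.0799] [ 0.6915 -0.0606]
long [0.5597 0.2871] [0.4116 0.2973] [0.4163 0.366 ] [0.5672 0.3549]
short [ 0.552  -0.2913] [ 0.5562 -0.3448] [ 0.4261 -0.347 ] [ 0.4219 -0.294 ]
[[ 0.928   0.3726 -0.0004]
 [ 0.3726 -0.928   0.0013]
 [ 0.0002 -0.0014 -1.    ]]
```

```bash
python3 -m inch '[3,-2.3,0.9,0, 3,-2.3,0.9,0, 3,-2.3,0.9,0, 3,-2.3,0.9,0, 3,-2.3,0.9,0]' 0 60
python3 -m inch '[3,-2.3,0.9,0, 3,-2.3,0.9,0, 3,-2.3,0.9,0, 3,-2.3,0.9,0, 3,-2.3,0.9,0]'
python3 -m inch '[3,-2.3,0.9,0, 0,0,0,0.125, 0,0,0,0.125, 0,0,0,0, 0,0,0,0]'
python3 - <<'E'
from h import *
p,M,s=tcp();print(p,M)
im=eyes.read_camera('wrist');cv2.imwrite('pics/w1.png',im[...,::-1])
c=cam('wrist');print(c)
print(px(c,[[.426,-.176,.038],p,p+M[:,2]*.011]))
E
```

```text
clock: 0.57
tcp_pos: [0.3109, -0.3693, 0.1966]
orientation: [-0.0, 0.982, 0.189, -0.0]
wrist_force: [0.7, -1.2, 0.6]
finger_gap: 0.0428
grip_force: 0.0
clock: 0.98
tcp_pos: [0.4074, -0.2066, 0.1519]
orientation: [0.0, 0.982, 0.19, 0.0]
wrist_force: [0.7, -0.5, -1.0]
finger_gap: 0.0426
grip_force: 0.0
clock: 1.4
tcp_pos: [0.4262, -0.1756, 0.1431]
orientation: [-0.0, 0.998, 0.068, -0.0]
wrist_force: [-0.5, 0.0, 0.2]
finger_gap: 0.0423
grip_force: 0.0
[ 0.42618008 -0.17564747  0.14313101] [[ 9.90807747e-01  1.35277130e-01 -3.26666523e-04]
 [ 1.35277168e-01 -9.90807791e-01  9.84204042e-05]
 [-3.10349706e-04 -1.41706221e-04 -9.99999942e-01]]
(np.float64(365.16540926886455), 280.71711108356044, 212.28156422334442, array([ 0.50440113, -0.16468456,  0.27506315]), array([[ 0.13445711, -0.94335602, -0.30331618],
       [-0.99091787, -0.12854282, -0.03947798],
       [-0.00174732,  0.30586952, -0.95207184]]))
[[282.30283156 216.52499797]
 [282.12272024 297.24242408]
 [282.0711005  284.02920866]]
```

View pics/w1.png

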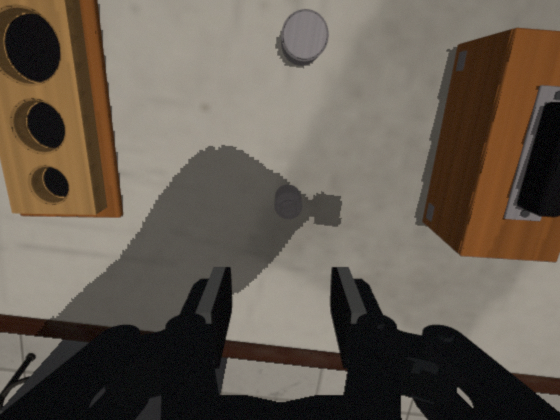

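```bash
python3 - <<'E'
from h import *
im=cv2.imread('pics/w1.png')
a=cv2.resize(np.clip(im[165:240,250:350].astype(float)*3,0,255).astype('uint8'),None,fx=4,fy=4,interpolation=3)
b=cv2.resize(im[0:220,0:130],None,fx=2.6,fy=2.6,interpolation=3)
o=np.zeros((572,740,3),'uint8');o[:300,:400]=a;o[:572,402:740]=b[:572,:338]
cv2.imwrite('pics/w1c.png',o)
E
```

```text
(no output)
```

View pics/w1c.png

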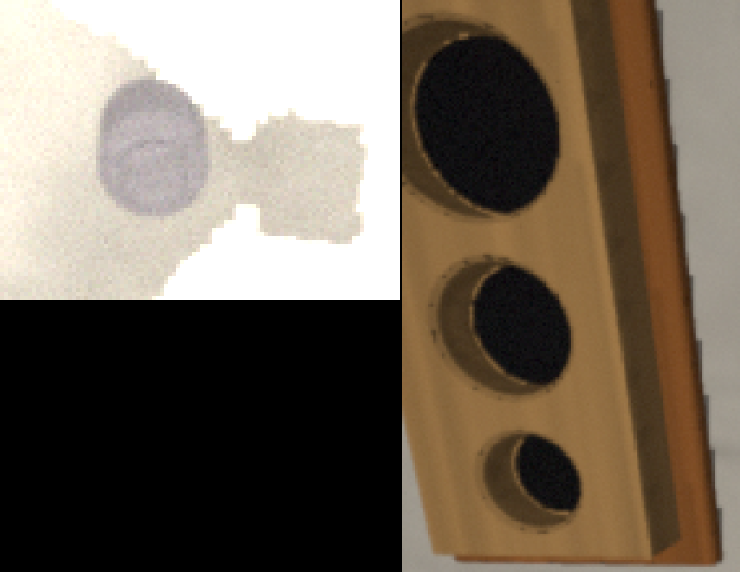

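```bash
python3 - <<'E'
from h import *
np.set_printoptions(precision=4,suppress=True)
c=cam('wrist')
w=lambda x,y,z:pt(c,(x-402)/2.6,y/2.6,z)[:2]
S=pt(c,288.2,207.5,.038);print('S',S)
print(w(531,482,.026),w(504.5,326.5,.026),w(459,116,.026))
print('edge block', w(570,0,.026),w(650,558,.026),'plinth',w(655,0,.008),w(719,562,.008))
print(shift([*S[:2],.029]))
E
```

```text
S [ 0.4329 -0.1791  0.038 ]
[ 0.4228 -0.0119] [ 0.4635 -0.0075] [0.5123 0.0001]
edge block [ 0.5409 -0.0275] [ 0.4053 -0.0433] plinth [ 0.5464 -0.0386] [ 0.3997 -0.0548]
(array([ 0.63,  0.39, 11.43]), None)
```

```bash
python3 -m inch '[0.63,0.39,2,0.023, 0,0,3.5,0, 0,0,3.5,0, 0,0,2.4,0, 0,0,0,0]'
python3 -m inch '[0,0,0,0, 0,0,0,0, 0,0,0,0, 0,0,0,0, 0,0,0,0]' -1 40
python3 -m inch '[0,0,-1,0, 0,0,-2,0, 0,0,-2,0, 0,0,-2,0, 0,0,0,0]'
python3 - <<'E'
from h import *
print(shift([.423,-.0118,.085]))
cv2.imwrite('pics/w2.png',eyes.read_camera('wrist')[...,::-1])
E
```

```text
clock: 1.87
tcp_pos: [0.4293, -0.1776, 0.0251]
orientation: [-0.002, 0.998, 0.055, -0.003]
wrist_force: [-0.8, 0.9, -0.6]
finger_gap: 0.0428
grip_force: 0.0
clock: 2.28
tcp_pos: [0.434, -0.1796, 0.0307]
orientation: [0.001, 0.999, 0.054, 0.001]
wrist_force: [0.5, -0.5, 3.4]
finger_gap: 0.017
grip_force: 39.4
clock: 2.7
tcp_pos: [0.4355, -0.1804, 0.1035]
orientation: [0.002, 0.999, 0.055, 0.003]
wrist_force: [1.3, -0.4, -0.5]
finger_gap: 0.0172
grip_force: 39.2
(array([  0.59, -16.9 ,   1.78]), None)
```

View pics/w2.png

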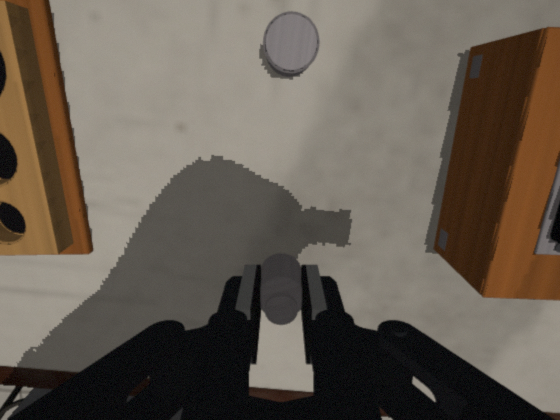

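```bash
python3 - <<'E'
from h import *
np.set_printoptions(precision=4,suppress=True)
c=cam('wrist');p,M,s=tcp();print(p,s['orientation'])
for dx in (-.004,0,.004):
    q=p+M[:,0]*dx
    print(dx,px(c,[q-[0,0,.029],q-[0,0,.001],q+[0,0,.009]]).round(1).tolist())
im=cv2.imread('pics/w2.png')[235:345,215:350]
cv2.imwrite('pics/w2c.png',cv2.resize(np.clip(im.astype(float)*2.5,0,255).astype('uint8'),None,fx=5,fy=5,interpolation=3))
E
```

```text
[ 0.4348 -0.18    0.1018] [0.0017 0.9985 0.0545 0.0024]
-0.004 [[282.6, 273.7], [283.0, 304.8], [283.2, 318.7]]
0 [[282.6, 266.3], [283.0, 296.3], [283.2, 309.8]]
0.004 [[282.6, 258.7], [283.1, 287.7], [283.3, 300.7]]
```

View pics/w2c.png

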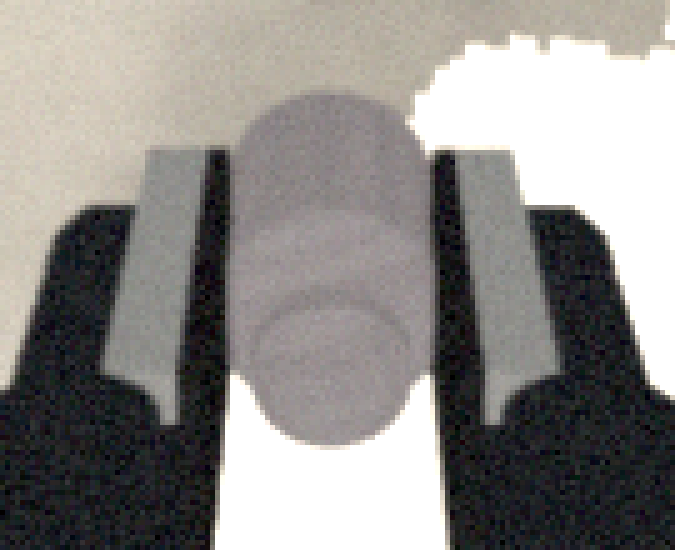

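```bash
python3 -m inch '[0.14,-3.38,0,0, 0.14,-3.38,0,0, 0.14,-3.38,0.5,0, 0.15,-3.38,0.5,0, 0.15,-3.38,0.6,0]'
python3 -m inch '[0,0,0,0, 0,0,0,0, 0,0,0,0, 0,0,0,0, 0,0,0,0]'
python3 - <<'E'
from h import *
np.set_printoptions(precision=4,suppress=True)
print(shift([.4235,-.0113,.085]))
im=eyes.read_camera('wrist');cv2.imwrite('pics/w3.png',im[...,::-1]);c=cam('wrist');p,M,s=tcp();print(p,c[3],px(c,[[.4235,-.0113,.026],[.4632,-.0067,.026],[.5119,-.0011,.026]]))
np.savez('c3.npz',f=c[0],cx=c[1],cy=c[2],o=c[3],M=c[4])
E
```

```text
clock: 3.17
tcp_pos: [0.421, -0.0087, 0.0826]
orientation: [-0.0, 0.999, 0.054, -0.0]
wrist_force: [0.6, -0.1, -1.4]
finger_gap: 0.0173
grip_force: 39.3
clock: 3.58
tcp_pos: [0.4222, -0.0113, 0.0833]
orientation: [0.0, 0.999, 0.053, 0.0]
wrist_force: [0.2, -0.1, -0.9]
finger_gap: 0.017
grip_force: 39.4
(array([ 0.13,  0.02, -0.17]), None)
[ 0.4222 -0.0113  0.0833] [ 0.5006 -0.0021  0.2152] [[282.8936 241.2602]
 [282.3743 170.6098]
 [281.7272  70.6227]]
```

View pics/w3.png

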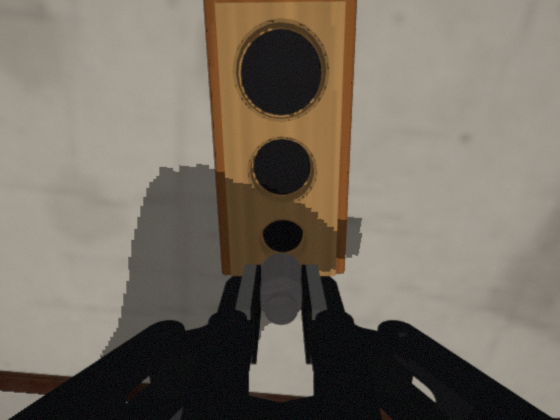

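```bash
python3 - <<'E'
from h import *
np.set_printoptions(precision=4,suppress=True)
z=np.load('c3.npz');c=(z['f'],z['cx'],z['cy'],z['o'],z['M'])
m=pt(c,283,167.5,.026)[:2];l=pt(c,282,69.5,.026)[:2]
d=(m-l)/np.linalg.norm(m-l);ce=(m-d*.009+l+d*.04)/2
print(m,l,np.linalg.norm(m-l),np.degrees(np.arctan2(-d[1],-d[0])))
print('centre',ce,'S',ce+.049*d,'M',ce+.009*d,'L',ce-.04*d, px(c,[*(ce+.049*d),.026]))
print(shift([*(ce+.049*d),.085]))
E
```

```text
[ 0.4649 -0.0068] [ 0.5124 -0.0012] 0.04788035119406803 6.8021798171364525
centre [ 0.4733 -0.0058] S [ 0.4246 -0.0117] M [ 0.4643 -0.0069] L [ 0.513  -0.0011] [[283.7347 239.5016]]
(array([ 0.24,  0.06, -0.17]), None)
```

```bash
python3 -m inch '[0.24,0.05,1,0, 0,0,1.2,0, 0,0,1,0, 0,0,0.5,0, 0,0,0.2,0]'
python3 -m inch '[0,0,0.1,0, 0,0,0.1,0, 0,0,0,0, 0,0,0,0, 0,0,0,0]'
```

```text
clock: 4.05
tcp_pos: [0.4237, -0.011, 0.0436]
orientation: [-0.0, 0.999, 0.054, -0.001]
wrist_force: [-0.3, -0.3, -1.0]
finger_gap: 0.0171
grip_force: 39.4
clock: 4.47
tcp_pos: [0.4246, -0.0105, 0.0427]
orientation: [0.0, 0.999, 0.054, 0.0]
wrist_force: [0.0, -0.6, -0.1]
finger_gap: 0.0176
grip_force: 39.5
```

```bash
python3 -m inch '[0,0,0,0, 0,0,0,0, 0,0,-1,0, 0,0,-3,0, 0,0,-3,0]' 0
python3 -m inch '[0.6,-3.5,-1,0, 0.6,-3.5,-1,0, 0.6,-3.5,0,0, 0.6,-3.5,0,0, 0.6,-3.6,0,0]' 0.2
python3 -m inch '[0,0,0,0, 0,0,0,0, 0,0,0,0, 0,0,0,0, 0,0,0,0]'
python3 - <<'E'
from h import *
np.set_printoptions(precision=4,suppress=True)
im=eyes.read_camera('wrist');cv2.imwrite('pics/w4.png',im[...,::-1]);c=cam('wrist');p,M,s=tcp();print(p)
np.savez('c4.npz',f=c[0],cx=c[1],cy=c[2],o=c[3],M=c[4])
E
```

```text
clock: 4.88
tcp_pos: [0.4227, -0.01, 0.1121]
orientation: [-0.0, 0.999, 0.054, -0.002]
wrist_force: [0.8, -1.0, -0.1]
finger_gap: 0.0427
grip_force: 0.0
clock: 5.3
tcp_pos: [0.4374, 0.149, 0.1329]
orientation: [-0.009, 0.997, 0.072, -0.0]
wrist_force: [-0.3, -0.1, 0.6]
finger_gap: 0.0512
grip_force: 0.0
clock: 5.72
tcp_pos: [0.4376, 0.1447, 0.1323]
orientation: [-0.009, 0.998, 0.067, -0.001]
wrist_force: [0.3, -0.5, 0.1]
finger_gap: 0.0514
grip_force: 0.0
[0.4377 0.1448 0.1323]
```

View pics/w4.png

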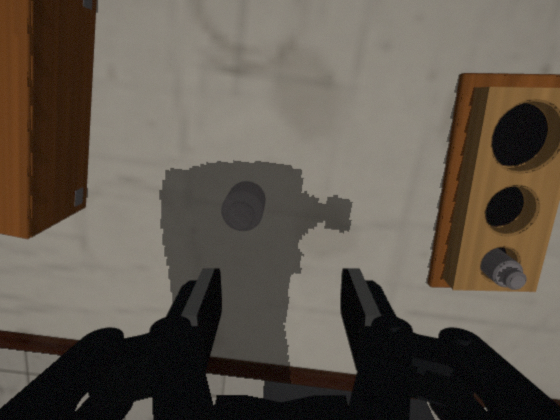

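```bash
python3 - <<'E'
from h import *
np.set_printoptions(precision=4,suppress=True)
z=np.load('c4.npz');c=(z['f'],z['cx'],z['cy'],z['o'],z['M'])
im=cv2.imread('pics/w4.png')[170:240,205:285].astype(float)*3
# steel blue-ish: saturation b-r
im0=cv2.GaussianBlur(cv2.imread('pics/w4.png'),(3,3),0).astype(float)
bl=(im0[...,0]-im0[...,2]);m=(bl>-1)[170:240,205:285].astype('uint8')
n,lab,st,ce=cv2.connectedComponentsWithStats(m);i=1+st[1:,4].argmax();print(st[i]+[205,170,0,0,0],ce[i]+[205,170])
t=pt(c,241,211,.046);print(t,px(c,[[t[0],t[1],0],[t[0],t[1],.034]]))
print(shift([*t[:2],.031]),tcp()[2]['joint_pos'])
print(tcp()[1])
E
```

```text
Traceback (most recent call last):
ValueError: attempt to get argmax of an empty sequence
```

```bash
python3 - <<'E'
from h import *
np.set_printoptions(precision=4,suppress=True)
z=np.load('c4.npz');c=(z['f'],z['cx'],z['cy'],z['o'],z['M'])
t=pt(c,241,211,.046);print(t,px(c,[[t[0],t[1],0],[t[0],t[1],.034]]))
print(shift([*t[:2],.031]),tcp()[2]['joint_pos'])
print(tcp()[1])
g=cv2.GaussianBlur(cv2.imread('pics/w4.png',0),(3,3),0)
print(g[200,208:286:2]);print(g[172:242:2,243])
E
```

```text
[0.4436 0.1734 0.046 ] [[248.536  192.3773]
 [243.2301 205.4889]]
(array([ 0.97, -2.58, 10.18]), None) [ 0.1341  0.1604 -0.4335  0.9773  0.0172  3.1406]
[[ 0.9909  0.1346 -0.0027]
 [ 0.1346 -0.9907  0.017 ]
 [-0.0004 -0.0172 -0.9999]]
[72 73 73 73 74 74 73 73 62 55 55 55 55 54 53 53 54 54 53 55 54 53 54 55
 54 52 48 48 51 70 74 74 73 74 75 75 74 74 74]
[74 75 74 75 69 51 48 48 48 50 53 54 55 55 53 49 52 54 54 55 55 54 54 56
 54 55 57 55 53 58 72 74 75 74 74]
```

```bash
for i in 1; do python3 -m inch '[0,0,0,-0.125, 0,0,0,-0.125, 0,0,0,-0.125, 0,0,0,-0.125, 0,0,0,-0.125]'
python3 -m inch '[0,0,0,-0.125, 0,0,0,-0.125, 0,0,0,-0.125, 0,0,0,-0.125, 0,0,0,-0.125]'
python3 -m inch '[0,0,0,-0.125, 0,0,0,-0.125, 0,0,0,-0.125, 0,0,0,-0.125, 0,0,0,-0.125]'
python3 -m inch '[0,0,0,-0.125, 0,0,0,-0.125, 0,0,0,-0.125, 0,0,0,-0.125, 0,0,0,-0.125]'
python3 -m inch '[0,0,0,-0.125, 0,0,0,-0.125, 0,0,0,-0.125, 0,0,0,-0.125, 0,0,0,-0.12]'; python3 -m inch '[0,0,0,0, 0,0,0,0, 0,0,0,0, 0,0,0,0, 0,0,0,0]'; done | tail -6
python3 - <<'E'
from h import *
np.set_printoptions(precision=4,suppress=True)
p,M,s=tcp();print(M,s['joint_pos'])
t=[.4436,.1734,.046];print(shift([*t[:2],.031]))
c=cam('wrist');print(px(c,[t]))
cv2.imwrite('pics/w5.png',eyes.read_camera('wrist')[...,::-1])
E
```

```text
clock: 8.27
tcp_pos: [0.4378, 0.1456, 0.1323]
orientation: [-0.001, -0.057, 0.998, 0.009]
wrist_force: [0.7, 0.3, -0.1]
finger_gap: 0.0512
grip_force: 0.0
[[-0.9935 -0.1135 -0.0025]
 [-0.1136  0.9934  0.0173]
 [ 0.0006  0.0175 -0.9998]] [ 0.1357  0.1608 -0.4329  0.9772  0.0175  0.0219]
(array([-0.9 ,  2.52, 10.18]), None)
[[318.5549 236.5494]]
```

```bash
python3 -m inch '[-0.65,2.5,1,0, 0,0,3,0, 0,0,3,0, 0,0,2.5,0, 0,0,0.6,0]'
python3 -m inch '[0,0,0,0, 0,0,0,0, 0,0,0,0, 0,0,0,0, 0,0,0,0]' -1 50
python3 -m inch '[0,0,-1,0, 0,0,-2,0, 0,0,-2,0, 0,0,-1.5,0, 0,0,0,0]'
python3 -m inch '[0,0,0,0, 0,0,0,0, 0,0,0,0, 0,0,0,0, 0,0,0,0]'
python3 - <<'E'
from h import *
np.set_printoptions(precision=4,suppress=True)
c=cam('wrist');p,M,s=tcp();print(p)
for dx in (-.004,0,.004):
    q=p+M[:,0]*dx
    print(dx,px(c,[q-M[:,2]*-.031,q+M[:,2]*-.003,q-M[:,2]*.015]).round(1).tolist())
im=eyes.read_camera('wrist')[...,::-1];cv2.imwrite('pics/w6.png',im)
im=im[225:345,215:350]
cv2.imwrite('pics/w6c.png',cv2.resize(np.clip(im.astype(float)*2.5,0,255).astype('uint8'),None,fx=5,fy=5,interpolation=3))
E
```

```text
clock: 8.73
tcp_pos: [0.4382, 0.1727, 0.0283]
orientation: [-0.004, -0.057, 0.998, 0.008]
wrist_force: [-1.0, -0.9, -0.1]
finger_gap: 0.0512
grip_force: 0.0
clock: 9.15
tcp_pos: [0.4421, 0.1732, 0.0329]
orientation: [0.0, -0.058, 0.998, 0.009]
wrist_force: [0.4, -0.1, -2.2]
finger_gap: 0.0256
grip_force: 49.2
clock: 9.57
tcp_pos: [0.4438, 0.1724, 0.1003]
orientation: [0.002, -0.058, 0.998, 0.009]
wrist_force: [1.0, 0.5, -1.6]
finger_gap: 0.0257
grip_force: 49.4
clock: 9.98
tcp_pos: [0.4406, 0.1718, 0.0959]
orientation: [-0.002, -0.058, 0.998, 0.009]
wrist_force: [-0.4, -0.3, -1.7]
finger_gap: 0.0254
grip_force: 49.4
[0.4406 0.1718 0.0959]
-0.004 [[278.6, 269.1], [278.3, 307.4], [278.2, 325.2]]
0 [[278.6, 261.7], [278.3, 298.7], [278.2, 316.0]]
0.004 [[278.6, 254.3], [278.3, 289.9], [278.2, 306.5]]
```

View pics/w6c.png

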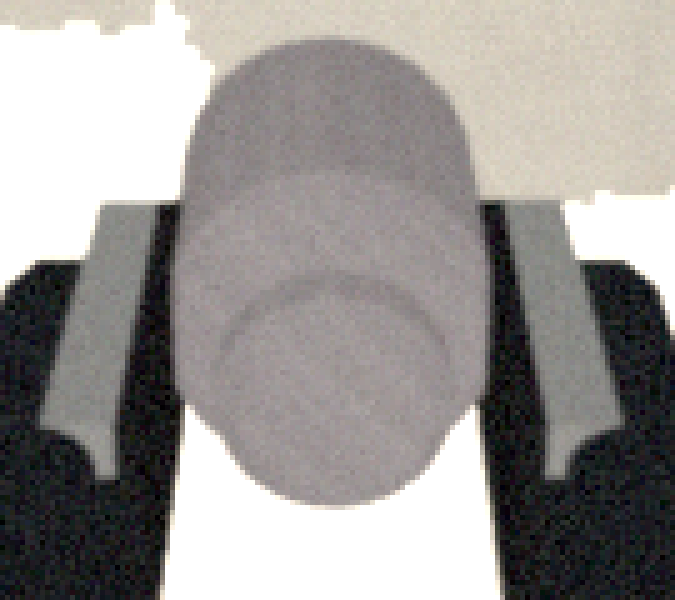

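```bash
python3 -m inch '[-0.04,-3.6,0,0, -0.04,-3.6,0,0, -0.04,-3.6,0,0, -0.04,-3.6,0,0, -0.04,-3.6,0,0]'
python3 -m inch '[0,0,0,0, 0,0,0,0, 0,0,0,0, 0,0,0,0, 0,0,0,0]'
python3 - <<'E'
from h import *
np.set_printoptions(precision=4,suppress=True)
c=cam('wrist');p,M,s=tcp();print(p)
im=eyes.read_camera('wrist')[...,::-1];cv2.imwrite('pics/w7.png',im);np.savez('c7.npz',f=c[0],cx=c[1],cy=c[2],o=c[3],M=c[4])
E
```

```text
clock: 10.45
tcp_pos: [0.4638, -0.008, 0.0934]
orientation: [-0.001, -0.058, 0.998, 0.009]
wrist_force: [0.8, 0.5, -2.5]
finger_gap: 0.0258
grip_force: 49.6
clock: 10.87
tcp_pos: [0.4636, -0.0054, 0.0935]
orientation: [-0.001, -0.059, 0.998, 0.009]
wrist_force: [-0.3, -0.9, -1.6]
finger_gap: 0.0251
grip_force: 49.8
[ 0.4636 -0.0054  0.0935]
```

View pics/w7.png

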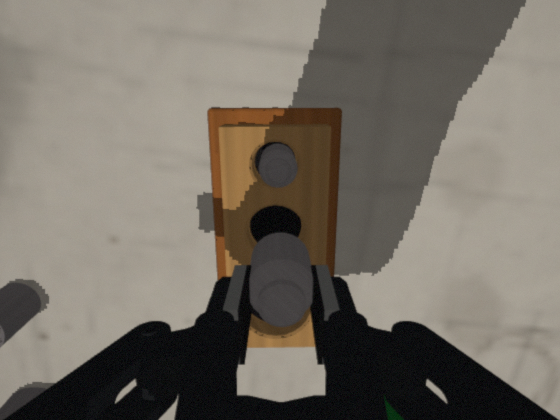

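```bash
python3 - <<'E'
from h import *
np.set_printoptions(precision=4,suppress=True)
z=np.load('c7.npz');c=(z['f'],z['cx'],z['cy'],z['o'],z['M'])
im=cv2.imread('pics/w7.png').astype(float)
g=cv2.GaussianBlur(im,(3,3),0)
print('col 235',[int(v) for v in g[100:140:2,235,1]]); print('rim M left/right row 222',[int(v) for v in g[222,240:312:2,1]])
print('rim M col 276', [int(v) for v in g[186:240:2,264,1]])
a=pt(c,219,126,.026)[:2];b=pt(c,330.5,126,.026)[:2];e=(a+b)/2
pa=pt(c,209,108.5,.008)[:2];pb=pt(c,341,108.5,.008)[:2];pe=(pa+pb)/2
d=b-a;d/=np.linalg.norm(d);n=np.array([-d[1],d[0]]);n*=-np.sign(n[0]) # toward case +x (world -x)... 
print('widths',np.linalg.norm(b-a),np.linalg.norm(pa-pb),'n',n,np.degrees(np.arctan2(d[1],d[0])))
for nm,E_,o in (('block',e,.070),('plinth',pe,.079)):
    for s in (1,-1): print(nm,'M well',E_+s*n*(o-.009))
print('M well side rim',pt(c,249,224,.026),pt(c,302,224,.026),'top',pt(c,275.5,204,.026))
print('knob top',pt(c,282,300,.0935-.0329+.046+.0), 'tcp',tcp()[0])
E
```

```text
col 235 [160, 160, 159, 154, 86, 71, 77, 80, 79, 78, 80, 78, 67, 83, 117, 119, 119, 119, 119, 118]
rim M left/right row 222 [63, 63, 63, 61, 59, 31, 11, 8, 9, 9, 6, 7, 7, 8, 12, 7, 8, 7, 8, 6, 8, 6, 8, 9, 8, 10, 7, 10, 6, 7, 22, 55, 57, 59, 60, 59]
rim M col 276 [63, 65, 64, 65, 65, 65, 64, 64, 64, 64, 54, 21, 11, 11, 6, 8, 8, 5, 7, 8, 6, 8, 9, 9, 9, 31, 55]
widths 0.05941334071431606 0.07560683830627929 n [-0.9933 -0.1156] 96.63771030927548
block M well [ 0.3414 -0.0205]
block M well [ 0.4626 -0.0064]
plinth M well [ 0.3242 -0.0222]
plinth M well [ 0.4632 -0.006 ]
M well side rim [ 0.4588 -0.0221  0.026 ] [0.4554 0.0084 0.026 ] top [ 0.4451 -0.0082  0.026 ]
knob top [ 0.4579 -0.0048  0.1066] tcp [ 0.4637 -0.0053  0.0935]
```

```bash
python3 -m inch '[-0.4,-0.3,0.5,0, 0,0,1.3,0, 0,0,1.3,0, 0,0,1,0, 0,0,0.5,0]'
python3 -m inch '[0,0,0.1,0, 0,0,0.1,0, 0,0,0,0, 0,0,0,0, 0,0,0,0]'
```

```text
clock: 11.33
tcp_pos: [0.4676, -0.0077, 0.0461]
orientation: [-0.002, -0.058, 0.998, 0.009]
wrist_force: [-1.1, -0.3, -1.5]
finger_gap: 0.0254
grip_force: 50.0
clock: 11.75
tcp_pos: [0.4682, -0.0081, 0.0459]
orientation: [-0.001, -0.058, 0.998, 0.009]
wrist_force: [-0.6, 0.9, -3.5]
finger_gap: 0.0256
grip_force: 50.0
```

```bash
python3 -m inch '[0,0,0.1,0, 0,0,0,0, 0,0,0,0, 0,0,0,0, 0,0,0,0]' | egrep 'tcp|wrist'
python3 -m inch '[0,0,0.1,0, 0,0,0,0, 0,0,0,0, 0,0,0,0, 0,0,0,0]'| egrep 'tcp|wrist'
python3 -m inch '[0,0,0.1,0, 0,0,0,0, 0,0,0,0, 0,0,0,0, 0,0,0,0]'| egrep 'tcp|wrist'
```

```text
tcp_pos: [0.4681, -0.0082, 0.0447]
wrist_force: [-1.9, 1.7, 0.1]
tcp_pos: [0.4683, -0.0082, 0.0446]
wrist_force: [-5.3, 0.7, 9.7]
tcp_pos: [0.4684, -0.0082, 0.0445]
wrist_force: [-7.4, 2.0, 18.4]
```

```bash
python3 -m inch '[0,0,-0.2,0, 0,0,0,0, 0,0,-1,0, 0,0,-3,0, 0,0,-3,0]' 0.25 | egrep 'tcp|gap'
python3 -m inch '[-2.3,2.4,-1,0, -2.3,2.4,-1,0, -2.3,2.4,-1,0, -2.3,2.4,0,0, -2.3,2.4,0,0]' 0.3 | egrep 'tcp|gap'
python3 -m inch '[-2.3,2.4,0,0, -2.3,2.4,0,0, 0,0,0,0, 0,0,0,0, 0,0,0,0]'
python3 - <<'E'
from h import *
np.set_printoptions(precision=4,suppress=True)
c=cam('wrist');p,M,s=tcp();print(p,M,s['joint_pos'])
im=eyes.read_camera('wrist')[...,::-1];cv2.imwrite('pics/w8.png',im);np.savez('c8.npz',f=c[0],cx=c[1],cy=c[2],o=c[3],M=c[4])
E
```

```text
tcp_pos: [0.4676, -0.0096, 0.1143]
finger_gap: 0.053
tcp_pos: [0.5711, 0.1236, 0.1477]
finger_gap: 0.0557
clock: 14.25
tcp_pos: [0.6087, 0.1751, 0.1468]
orientation: [-0.001, -0.058, 0.998, 0.008]
wrist_force: [0.8, -0.6, -0.4]
finger_gap: 0.0553
grip_force: 0.0
[0.6087 0.1751 0.1468] [[-0.9933 -0.1153 -0.0034]
 [-0.1154  0.9932  0.0166]
 [ 0.0015  0.0169 -0.9999]] [0.1457 0.4655 0.0356 1.1419 0.0169 0.03  ]
```

View pics/w8.png

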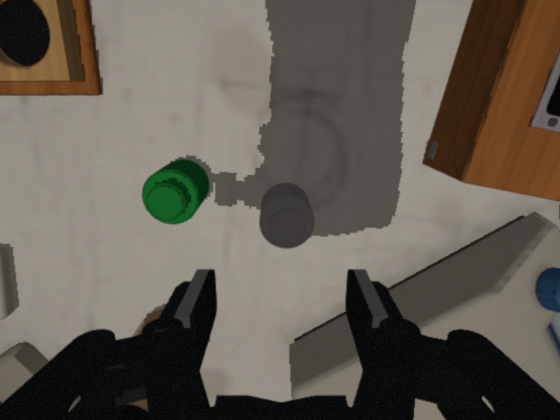

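```bash
python3 - <<'E'
from h import *
from scipy.optimize import minimize
np.set_printoptions(precision=4,suppress=True)
z=np.load('c8.npz');c=(z['f'],z['cx'],z['cy'],z['o'],z['M'])
g=cv2.GaussianBlur(cv2.imread('pics/w8.png'),(3,3),0)[...,1].astype(int)
m=np.zeros(g.shape,'uint8');m[170:262,245:330]=(g[170:262,245:330]<72)
print(g[215,250:324:3],g[172:262:3,287])
th=np.linspace(0,2*np.pi,60)
def ext(x,y):
    P=np.array([[x+r*np.cos(t),y+r*np.sin(t),h] for r,h in((.016,0),(.019,.003),(.019,.044),(.0125,.056)) for t in th])
    q=px(c,P);return [q[:,0].min(),q[:,0].max(),q[:,1].min(),q[:,1].max()]
obs=np.array([260,314,183,248])
r=minimize(lambda v:np.sum((np.array(ext(*v))-obs)**2),[.61,.177],method='Nelder-Mead',options=dict(xatol=1e-5))
print(r.x,r.fun**.5,ext(*r.x),pt(c,289,227,.056))
p=np.array([*r.x,0]);M=tcp()[1]
print(shift([*r.x,.034]))
E
```

```text
[149 150 150 122  59  59  59  57  56  58  57  57  58  59  60  57  56  54
  59  57  58  65  81  81  82] [ 82  82  81  79  54  53  53  53  57  58  59  58  56  56  58  58  58  58
  56  60  59  58  57  56  56  77 149 151 151 150]
[0.6132 0.1828] 1.6331232398564828 [np.float64(259.14673895022577), np.float64(314.8559129443409), np.float64(182.23124432071413), np.float64(248.78451566891485)] [0.6116 0.1835 0.056 ]
(array([-0.58,  0.57, 11.31]), None)
```

```bash
python3 -m inch '[-0.55,0.6,1,0, 0,0,3,0, 0,0,3,0, 0,0,3,0, 0,0,1.2,0]' | egrep 'tcp|wrist'
python3 -m inch '[0,0,0,0, 0,0,0,0, 0,0,0,0, 0,0,0,0, 0,0,0,0]' -1 80
python3 -m inch '[0,0,-0.5,0, 0,0,-1,0, 0,0,-2,0, 0,0,-2,0, 0,0,-1.5,0]' | egrep 'tcp|wrist|gap'
python3 -m inch '[0,0,0,0, 0,0,0,0, 0,0,0,0, 0,0,0,0, 0,0,0,0]' | egrep 'tcp|wrist|gap'
python3 - <<'E'
from h import *
np.set_printoptions(precision=4,suppress=True)
c=cam('wrist');p,M,s=tcp();print(p,M)
for dx in (-.004,0,.004):
    q=p+M[:,0]*dx
    print(dx,px(c,[q+M[:,2]*.034,q-M[:,2]*.022]).round(1).tolist())
im=eyes.read_camera('wrist')[...,::-1];cv2.imwrite('pics/w9.png',im)
np.savez('c9.npz',f=c[0],cx=c[1],cy=c[2],o=c[3],M=c[4])
g=cv2.GaussianBlur(im,(3,3),0).astype(int)
print(g[190:360:4,280].tolist())
E
```

```text
tcp_pos: [0.6105, 0.1828, 0.031]
wrist_force: [-0.5, 0.5, -0.5]
clock: 15.13
tcp_pos: [0.6143, 0.184, 0.0368]
orientation: [0.0, -0.058, 0.998, 0.009]
wrist_force: [-0.1, -0.6, -5.3]
finger_gap: 0.0356
grip_force: 80.0
tcp_pos: [0.6144, 0.1829, 0.1084]
wrist_force: [0.5, -0.1, -4.2]
finger_gap: 0.0354
tcp_pos: [0.6127, 0.1826, 0.1041]
wrist_force: [-0.5, 0.0, -5.6]
finger_gap: 0.0351
[0.6127 0.1826 0.1041] [[-0.9933 -0.1151 -0.0051]
 [-0.1151  0.9932  0.0169]
 [ 0.0032  0.0173 -0.9998]]
-0.004 [[278.7, 266.4], [278.2, 337.1]]
0 [[278.7, 259.1], [278.2, 327.5]]
0.004 [[278.7, 251.7], [278.1, 317.7]]
[[83, 90, 93], [84, 90, 93], [82, 88, 91], [81, 87, 90], [80, 86, 89], [78, 85, 88], [83, 89, 92], [83, 89, 93], [81, 87, 92], [82, 88, 92], [63, 64, 67], [59, 59, 61], [60, 60, 62], [60, 61, 64], [60, 59, 63], [59, 59, 62], [60, 60, 63], [60, 60, 63], [60, 60, 63], [64, 64, 67], [66, 65, 68], [65, 64, 68], [65, 66, 69], [63, 63, 66], [64, 64, 68], [63, 63, 66], [55, 56, 58], [62, 62, 64], [63, 63, 66], [63, 64, 67], [64, 63, 67], [65, 66, 69], [64, 65, 67], [62, 63, 65], [62, 62, 65], [64, 64, 67], [65, 65, 69], [65, 64, 68], [65, 65, 68], [64, 64, 67], [63, 63, 66], [63, 63, 65], [126, 135, 141]]
```

```bash
python3 -m inch '[2.03,-2.85,-0.2,0, 2.03,-2.85,0,0, 2.03,-2.85,0,0, 2.03,-2.85,0,0, 2.03,-2.85,0,0]' | egrep 'tcp|gap'
python3 -m inch '[2.03,-2.85,0,0, 0,0,0,0, 0,0,0,0, 0,0,0,0, 0,0,0,0]' | egrep 'tcp|gap'
python3 -m inch '[0,0,0,0, 0,0,0,0, 0,0,0,0, 0,0,0,0, 0,0,0,0]' | egrep 'tcp|gap'
python3 - <<'E'
from h import *
np.set_printoptions(precision=4,suppress=True)
print(shift([.5116,-.0011,.049]),tcp()[0])
c=cam('wrist');im=eyes.read_camera('wrist')[...,::-1];cv2.imwrite('pics/w10.png',im)
n=np.array([-.9933,-.1156]);t=np.array([-n[1],n[0]]);C=np.array([.4629,-.0062])-.009*n
q=lambda a,b,z:np.array([*(C+a*n+b*t),z])
print('pred corners',px(c,[q(.07,.03,.026),q(.07,-.03,.026),q(.079,.039,.008),q(.079,-.039,.008)]))
g=cv2.GaussianBlur(im,(3,3),0)[...,0].astype(int) # blue: wood dark, table bright
for col in (250,300): print(col,g[20:90:3,col].tolist())
for r in (120,): print(r,g[r,180:380:3].tolist())
E
```

```text
tcp_pos: [0.528, 0.0284, 0.1045]
finger_gap: 0.0355
tcp_pos: [0.513, -0.0006, 0.1046]
finger_gap: 0.0351
tcp_pos: [0.5125, -0.0008, 0.1045]
finger_gap: 0.0354
(array([ 0.09, -0.12,  5.55]), None) [ 0.5125 -0.0008  0.1045]
pred corners [[218.9887  28.016 ]
 [334.2216  28.4251]
 [206.5494  15.7083]
 [345.8305  16.2886]]
250 [40, 41, 42, 68, 72, 72, 73, 73, 73, 73, 73, 73, 74, 73, 67, 65, 65, 63, 58, 68, 72, 74, 75, 74]
300 [40, 43, 43, 70, 74, 74, 74, 74, 75, 74, 74, 75, 64, 59, 59, 50, 47, 44, 41, 36, 38, 40, 41, 40]
120 [150, 151, 152, 151, 150, 151, 151, 152, 152, 152, 152, 88, 40, 41, 46, 77, 73, 71, 72, 74, 75, 75, 74, 76, 76, 71, 60, 48, 30, 24, 21, 12, 12, 14, 10, 12, 13, 27, 37, 40, 41, 39, 38, 37, 39, 41, 41, 38, 39, 38, 33, 21, 21, 32, 85, 86, 85, 86, 85, 85, 85, 85, 84, 84, 82, 82, 83]
```

```bash
python3 -m inch '[0.09,-0.12,0.8,0, 0,0,1.5,0, 0,0,1.5,0, 0,0,1,0, 0,0,0.5,0]' | egrep 'tcp|wrist'
python3 -m inch '[0,0,0.1,0, 0,0,0,0, 0,0,0,0, 0,0,0,0, 0,0,0,0]' | egrep 'tcp|wrist'
python3 -m inch '[0,0,0.1,0, 0,0,0,0, 0,0,0,0, 0,0,0,0, 0,0,0,0]'| egrep 'tcp|wrist'
python3 -m inch '[0,0,0.1,0, 0,0,0,0, 0,0,0,0, 0,0,0,0, 0,0,0,0]'| egrep 'tcp|wrist'
```

```text
tcp_pos: [0.5102, -0.0014, 0.0497]
wrist_force: [0.0, -0.6, -4.4]
tcp_pos: [0.5121, -0.0017, 0.0513]
wrist_force: [0.7, -0.2, -4.8]
tcp_pos: [0.5115, -0.0015, 0.0496]
wrist_force: [-0.1, 0.2, -4.6]
tcp_pos: [0.5115, -0.0015, 0.0485]
wrist_force: [-0.6, -0.8, -5.1]
```

```bash
python3 -m inch '[0,0,0.1,0, 0,0,0,0, 0,0,0,0, 0,0,0,0, 0,0,0,0]'| egrep 'tcp|wrist'
python3 -m inch '[0,0,0.1,0, 0,0,0,0, 0,0,0,0, 0,0,0,0, 0,0,0,0]'| egrep 'tcp|wrist'
```

```text
tcp_pos: [0.5115, -0.0015, 0.0476]
wrist_force: [-0.2, 0.5, -4.4]
tcp_pos: [0.5115, -0.0015, 0.0466]
wrist_force: [-0.3, -0.2, -4.1]
```

```bash
python3 -m inch '[0,0,0.1,0, 0,0,0,0, 0,0,0,0, 0,0,0,0, 0,0,0,0]'| egrep 'tcp|wrist'
python3 -m inch '[0,0,0.1,0, 0,0,0,0, 0,0,0,0, 0,0,0,0, 0,0,0,0]'| egrep 'tcp|wrist'
```

```text
tcp_pos: [0.5118, -0.0015, 0.0462]
wrist_force: [-2.5, -0.9, 4.1]
tcp_pos: [0.5119, -0.0015, 0.0461]
wrist_force: [-5.9, -0.9, 13.4]
```

```bash
python3 -m inch '[0,0,-0.2,0, 0,0,0,0, 0,0,-1,0, 0,0,-3.5,0, 0,0,-4,0]' 0.3 | egrep 'tcp|gap|wrist'
python3 -m inch '[-0.24,4.05,-0.8,0, -0.24,4.05,-0.8,0, -0.24,4.05,-0.8,0, -0.24,4.05,-0.8,0, -0.24,4.05,-0.4,0]' | egrep 'tcp|gap'
python3 -m inch '[-0.24,4.05,0,0, -0.24,4.05,0,0, -0.24,4.05,0,0, 0,0,0,0.1, 0,0,0,0.087]' 0 | egrep 'tcp|gap'
python3 -m inch '[0,0,0,0, 0,0,0,0, 0,0,0,0, 0,0,0,0, 0,0,0,0]' | egrep 'tcp|gap'
python3 - <<'E'
from h import *
np.set_printoptions(precision=4,suppress=True)
c=cam('wrist');p,M,s=tcp();print(p,M)
im=eyes.read_camera('wrist')[...,::-1];cv2.imwrite('pics/w11.png',im);np.savez('c11.npz',f=c[0],cx=c[1],cy=c[2],o=c[3],M=c[4])
m=(im.max(2)<25).astype('uint8');m[270:]=0
n,lab,st,ce=cv2.connectedComponentsWithStats(m)
for i in np.argsort(-st[1:,4])[:3]+1:print(st[i],ce[i])
side=eyes.read_camera('side')[...,::-1];cv2.imwrite('pics/side1.png',side)
o=np.zeros((600,560,3),'uint8');o[:420]=im;o[420:600,:390]=cv2.resize(side[190:250,280:410],None,fx=3,fy=3,interpolation=3)
cv2.imwrite('pics/w11v.png',o)
E
```

```text
tcp_pos: [0.5095, -0.0026, 0.1306]
wrist_force: [-0.1, -0.6, -0.4]
finger_gap: 0.0551
tcp_pos: [0.5008, 0.2007, 0.173]
finger_gap: 0.0553
tcp_pos: [0.493, 0.3233, 0.1735]
finger_gap: 0.0425
tcp_pos: [0.4938, 0.3198, 0.1734]
finger_gap: 0.0425
[0.4938 0.3198 0.1734] [[-0.9974  0.0717 -0.0024]
 [ 0.0717  0.9973  0.0173]
 [ 0.0036  0.0171 -0.9998]]
[ 276  173   22   93 1879] [285.7637 218.6168]
[333 268   4   2   8] [334.5 268.5]
[226 268   4   2   7] [227.2857 268.5714]
```

View pics/w11v.png

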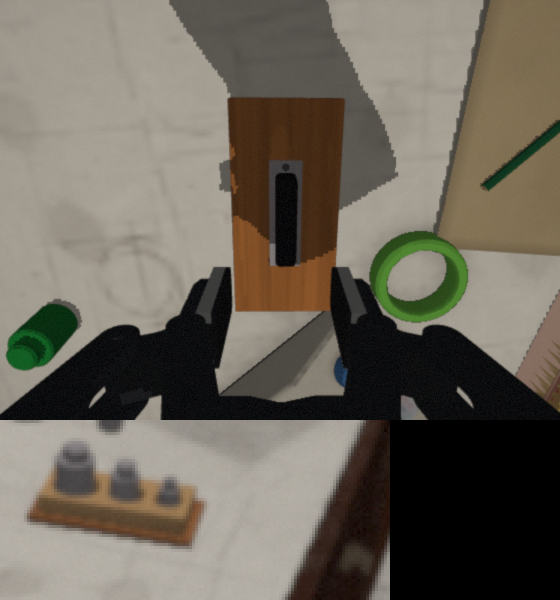

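```bash
python3 - <<'E'
from h import *
np.set_printoptions(precision=4,suppress=True)
z=np.load('c11.npz');c=(z['f'],z['cx'],z['cy'],z['o'],z['M'])
K=[pt(c,u,v,.066)[:2] for u,v in [(228.5,97.5),(344,98.5),(329.5,310.5),(235.5,310.5)]]
K=np.array(K);ce=K.mean(0);print(K,ce,[np.linalg.norm(K[i]-K[i-1]) for i in range(4)])
d=(K[0]+K[1]-K[2]-K[3]);print('yaw',np.degrees(np.arctan2(d[1],d[0])),'handle',pt(c,286.5,174,.088),pt(c,286.5,266,.088))
dd=d/np.linalg.norm(d);print(shift([*ce,.081],(-dd[1],dd[0])))
E
```

```text
[[0.4151 0.2959]
 [0.4209 0.3681]
 [0.5731 0.3542]
 [0.5672 0.2836]] [0.4941 0.3255] [np.float64(0.15257917031446888), np.float64(0.07235528176715043), np.float64(0.15286182192205044), np.float64(0.07080481919925723)]
yaw 175.081724193734 handle [0.4616 0.3284 0.088 ] [0.5228 0.3243 0.088 ]
(array([-0.03,  0.39,  9.24]), np.float64(0.01394426690014594))
```

```bash
python3 -m inch '[0.03,0.4,1,0.014, 0,0,3,0, 0,0,3,0, 0,0,1.7,0, 0,0,0.3,0]' | egrep 'tcp|wrist'
python3 -m inch '[0,0,0,0, 0,0,0,0, 0,0,0,0, 0,0,0,0, 0,0,0,0]' -1 50
python3 -m inch '[0,0,-1,0, 0,0,-2,0, 0,0,-2,0, 0,0,-2,0, 0,0,-2,0]' | egrep 'tcp|wrist|gap'
python3 -m inch '[0,0,0,0, 0,0,0,0, 0,0,0,0, 0,0,0,0, 0,0,0,0]' | egrep 'tcp|wrist|gap'
python3 - <<'E'
from h import *
np.set_printoptions(precision=4,suppress=True)
c=cam('wrist');p,M,s=tcp();print(p,M)
print(shift([.472,-.005,.175]))
im=eyes.read_camera('wrist')[...,::-1];cv2.imwrite('pics/w12.png',im);np.savez('c12.npz',f=c[0],cx=c[1],cy=c[2],o=c[3],M=c[4],p=p,T=M)
# if cover top (0.066-TCPgrasp 0.083 -> 17 mm below TCP) is centred at TCP, its corners show at:
print(px(c,[p+M@[a,b,.017] for a,b in((.077,-.037),(.077,.037))]))
g=cv2.GaussianBlur(im,(3,3),0).astype(int)
hs=cv2.cvtColor(im,cv2.COLOR_BGR2HSV)
for col in (245,325): print(col,hs[20:200:4,col,1].tolist())
for r in (140,200): print(r,hs[r,180:400:4,1].tolist())
E
```

```text
tcp_pos: [0.4904, 0.3248, 0.0787]
wrist_force: [-1.2, -0.4, 0.4]
clock: 23.25
tcp_pos: [0.494, 0.3264, 0.0844]
orientation: [-0.001, 0.043, 0.999, 0.009]
wrist_force: [-0.2, 0.5, -1.3]
finger_gap: 0.0126
grip_force: 52.7
tcp_pos: [0.4936, 0.3244, 0.1754]
wrist_force: [0.3, -0.0, -1.0]
finger_gap: 0.0125
tcp_pos: [0.4927, 0.3241, 0.1719]
wrist_force: [0.0, 0.0, -1.9]
finger_gap: 0.0124
[0.4927 0.3241 0.1719] [[-0.9963  0.0856 -0.0049]
 [ 0.0855  0.9962  0.0162]
 [ 0.0062  0.0157 -0.9999]]
(array([ -0.75, -32.95,  -0.83]), None)
[[182.7235  97.7048]
 [373.0299  97.695 ]]
245 [26, 23, 25, 24, 27, 24, 24, 31, 26, 26, 29, 25, 29, 28, 24, 24, 26, 26, 26, 29, 172, 170, 169, 181, 167, 166, 174, 176, 181, 179, 177, 197, 176, 179, 170, 163, 181, 163, 170, 178, 163, 175, 180, 181, 181]
325 [23, 30, 25, 25, 31, 28, 27, 28, 28, 26, 22, 26, 22, 32, 26, 24, 24, 24, 26, 24, 185, 176, 171, 167, 182, 183, 173, 180, 178, 165, 183, 173, 181, 183, 176, 183, 176, 173, 183, 176, 187, 187, 201, 168, 183]
140 [25, 28, 54, 180, 177, 173, 175, 161, 181, 174, 187, 180, 176, 175, 177, 174, 174, 181, 171, 183, 175, 171, 168, 179, 164, 174, 180, 167, 186, 178, 191, 162, 174, 177, 174, 172, 171, 179, 171, 173, 174, 185, 181, 174, 178, 179, 168, 159, 26, 28, 26, 29, 28, 29, 28]
200 [26, 27, 29, 32, 173, 158, 174, 174, 171, 183, 169, 179, 173, 178, 170, 168, 177, 184, 169, 12, 13, 10, 13, 19, 13, 10, 16, 16, 7, 13, 10, 13, 187, 175, 171, 174, 181, 173, 173, 180, 166, 179, 175, 190, 173, 176, 150, 24, 26, 27, 26, 26, 27, 26, 27]
```

```bash
python3 -m inch '[-0.08,-3.3,-0.3,0, -0.08,-3.68,0,0, -0.08,-3.68,0,0, -0.08,-3.68,0,0, -0.08,-3.68,0,0]' | egrep 'tcp|gap'
python3 -m inch '[-0.08,-3.68,0,0, -0.08,-3.68,0,0, -0.08,-3.68,0,0, -0.08,-3.68,0,0, -0.02,-0.4,0,-0.1]' | egrep 'tcp|gap'
python3 -m inch '[0,0,0,-0.1016, 0,0,0,0, 0,0,0,0, 0,0,0,0, 0,0,0,0]' | egrep 'tcp|gap'
python3 -m inch '[0,0,0,0, 0,0,0,0, 0,0,0,0, 0,0,0,0, 0,0,0,0]' | egrep 'tcp|gap'
python3 - <<'E'
from h import *
np.set_printoptions(precision=4,suppress=True)
p,M,s=tcp();print(p,M)
print(shift([.4718,-.0066,.12],(.1156,-.9933)))
c=cam('wrist');im=eyes.read_camera('wrist')[...,::-1];cv2.imwrite('pics/w13.png',im)
# pred: block far end/plinth corners as seen & cover edge
n=np.array([-.9933,-.1156]);t=np.array([-n[1],n[0]]);C=np.array([.4718,-.0052])
q=lambda a,b,z:np.array([*(C+a*n+b*t),z])
print(px(c,[q(.079,.039,.008),q(.079,-.039,.008),p+M@[.077,-.037,.017],p+M@[.077,.037,.017]]))
hs=cv2.cvtColor(im,cv2.COLOR_BGR2HSV)
for col in (245,325): print(col,hs[60:150:3,col,1].tolist(),im[60:150:3,col,2].tolist())
E
```

```text
tcp_pos: [0.4813, 0.1432, 0.1725]
finger_gap: 0.0125
tcp_pos: [0.472, -0.0112, 0.17]
finger_gap: 0.0125
tcp_pos: [0.4725, -0.0058, 0.1704]
finger_gap: 0.0127
tcp_pos: [0.4726, -0.0062, 0.1707]
finger_gap: 0.0127
[ 0.4726 -0.0062  0.1707] [[-0.9933 -0.1158 -0.0025]
 [-0.1159  0.9931  0.0172]
 [ 0.0005  0.0174 -0.9998]]
(array([ 0.08, -0.12,  5.06]), np.float64(0.0002529238441897341))
[[225.8603  92.1833]
 [327.6788  92.2158]
 [182.9663  97.226 ]
 [373.3759  97.2132]]
245 [28, 25, 27, 27, 27, 27, 26, 28, 28, 28, 25, 146, 186, 184, 180, 173, 177, 178, 177, 176, 169, 184, 176, 174, 179, 179, 174, 177, 179, 180] [181, 181, 182, 180, 178, 177, 177, 179, 180, 180, 163, 75, 78, 90, 133, 134, 134, 133, 134, 133, 134, 133, 132, 133, 131, 131, 132, 130, 131, 130]
325 [23, 28, 26, 28, 26, 23, 28, 28, 29, 26, 28, 124, 164, 190, 188, 199, 185, 173, 185, 186, 185, 179, 171, 185, 188, 180, 176, 177, 178, 178] [99, 99, 99, 99, 100, 99, 101, 101, 96, 97, 101, 74, 70, 71, 76, 73, 77, 78, 77, 78, 76, 77, 79, 76, 76, 78, 77, 78, 79, 76]
```

```bash
python3 -m inch '[0.15,-0.14,0.5,0, 0,0,1.2,0, 0,0,1.2,0, 0,0,1.2,0, 0,0,0.8,0]' | egrep 'tcp|wrist'
python3 -m inch '[0,0,0.4,0, 0,0,0.4,0, 0,0,0.3,0, 0,0,0,0, 0,0,0,0]' | egrep 'tcp|wrist'
```

```text
tcp_pos: [0.4704, -0.0071, 0.1203]
wrist_force: [-0.2, 0.6, -1.3]
tcp_pos: [0.4713, -0.0069, 0.1108]
wrist_force: [0.4, 0.2, -1.6]
```

```bash
python3 -m inch '[0,0,0.4,0, 0,0,0.4,0, 0,0,0,0, 0,0,0,0, 0,0,0,0]' | egrep 'tcp|wrist'
python3 -m inch '[0,0,0.4,0, 0,0,0.3,0, 0,0,0,0, 0,0,0,0, 0,0,0,0]' | egrep 'tcp|wrist'
```

```text
tcp_pos: [0.4711, -0.0068, 0.1026]
wrist_force: [0.4, -0.1, -1.9]
tcp_pos: [0.471, -0.0066, 0.0955]
wrist_force: [0.1, -0.6, -1.0]
```

Sliding freely over the block; lower on to the plinth.

```bash
python3 -m inch '[0,0,0.2,0, 0,0,0,0, 0,0,0,0, 0,0,0,0, 0,0,0,0]' | egrep 'tcp|wrist'
python3 -m inch '[0,0,0.15,0, 0,0,0,0, 0,0,0,0, 0,0,0,0, 0,0,0,0]' | egrep 'tcp|wrist'
python3 -m inch '[0,0,0.1,0, 0,0,0,0, 0,0,0,0, 0,0,0,0, 0,0,0,0]' | egrep 'tcp|wrist'
```

```text
tcp_pos: [0.4711, -0.0066, 0.0937]
wrist_force: [0.3, 0.0, -0.7]
tcp_pos: [0.471, -0.0066, 0.0921]
wrist_force: [0.8, -0.5, -1.5]
tcp_pos: [0.4713, -0.0069, 0.0917]
wrist_force: [-0.8, -1.5, 5.7]
```

Contact at TCP z 0.092, exactly the plinth height. Release, retreat, check.

```bash
python3 -m inch '[0,0,0,0, 0,0,0,0, 0,0,0,0, 0,0,-1,0, 0,0,-3,0]' 0 | egrep 'tcp|wrist|gap'
python3 -m inch '[0,0,-4,0, 0,0,-3,0, 0,0,0,0, 0,0,0,0, 0,0,0,0]' | egrep 'tcp|wrist|gap'
python3 - <<'E'
from h import *
np.set_printoptions(precision=4,suppress=True)
c=cam('wrist');p,M,s=tcp();print(p)
im=eyes.read_camera('wrist')[...,::-1];cv2.imwrite('pics/w14.png',im)
n=np.array([-.9933,-.1156]);t=np.array([-n[1],n[0]]);C=np.array([.4718,-.0052])
q=lambda a,b,z:np.array([*(C+a*n+b*t),z])
for z in (.074,.084):print(z,px(c,[q(.077,.037,z),q(.077,-.037,z),q(-.077,-.037,z),q(-.077,.037,z)]).round(1).tolist())
print('plinth',px(c,[q(.079,.039,.008),q(.079,-.039,.008)]))
hs=cv2.cvtColor(im,cv2.COLOR_BGR2HSV)
m=(hs[...,1]>110).astype('uint8');m[:60]*=1
k,lab,st,ce=cv2.connectedComponentsWithStats(m);i=1+st[1:,4].argmax();print(st[i])
for r in (130,200,250):
  x=np.where(lab[r]==i)[0];print(r,x.min(),x.max())
for cl in (250,310):
  x=np.where(lab[:,cl]==i)[0];print(cl,x.min(),x.max())
sd=eyes.read_camera('side');print(s['clock'])
E
```

```text
tcp_pos: [0.4681, -0.0066, 0.1284]
wrist_force: [-0.3, -0.4, -0.7]
finger_gap: 0.0424
tcp_pos: [0.4712, -0.0084, 0.2012]
wrist_force: [-0.1, 0.1, -0.0]
finger_gap: 0.0423
[ 0.4712 -0.0084  0.2012]
0.074 [[225.5, 97.5], [334.8, 97.5], [326.1, 297.2], [234.4, 298.2]]
0.084 [[223.6, 97.6], [337.3, 97.6], [327.9, 304.0], [233.1, 305.0]]
plinth [[232.7781  94.4191]
 [324.8419  94.4311]]
[  226    95   107   203 17007]
130 227 331
200 231 329
250 233 326
250 95 297
310 95 296
29.6
```

```bash
python3 -c "
from workcell import env
print(env.hand_in())"
```

```text
the job is handed in; nothing more can be done
None
```

I put all three weights back in their wells, closed the long cover down onto the plinth and handed the job in at about 30 s of the 106 s allowed. A picture before the cover went on showed all three seated, the final wrist-camera check put the cover at its closed height, and I wasn't given the judge's verdict.

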